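Probe the wood sample between its references

ROBOT

A 6-joint arm with a two-finger parallel gripper is mounted at the origin on the work surface. World frame = base frame: x ahead of the robot, y to its left, z up, the work surface at z = 0. Lengths are in m, angles in rad, forces in N, time in s.
With the tool pointing down it reaches from about 0.275 to 0.725 m from the base axis. Payload 5.6 kg.
Tool frame: the origin (TCP) lies where the fingers leave the gripper's body, on its centre line; the fingertips stand 73 mm ahead of it and the grasp point (between the pads) lies manip.grip_depth ahead of it (manip.grip_depth is the distance from the TCP to the grasp point, in m); z points along the fingers, y is the line along which they close (so a half turn about z gives the same grasp; the last joint's range is limited). The gripper opens to 85 mm and grips with 20 to 120 N. Pads are 22 mm wide; open, the fingers measure 114 mm over their backs; the gripper's body (76 mm by 85 mm) begins 54 mm behind the grasp point. The pads swing forward as they close: fully open they stand 13 mm farther back than shut.
Start: joints at [-0.972, 0.255, 0.108, 0, -1.424, -0.285], TCP at [0.17, -0.523, 0.304] pointing down, gripper open.
Joint ranges: [-2.95, 2.95], [-1.21, 1.97], [-1.09, 1.5], [-2.87, 1.71], [-2.94, -0.07], [-3.05, 3.05]. Speed limits (rad/s): [2.57, 2.57, 3.14, 3.14, 3.14, 3.14].

INTERFACE

Orientations are given as a unit quaternion [w, x, y, z].
In Python, from bench import readout, viewer, close_job, manip gives the robot as it stands.
- The arm moves only by the tool arm_command, never from a script. Its arguments are lists of equal length, an entry for each row: "hand": the finger opening in cm, from 0 to 8.54; "delta_pos": the shift along the tool's x, y, z in cm, a list of three; "rot": the turn, a rotation vector about the tool's x, y, z in degrees, a list of three. In form: {"hand": [hand, ...], "delta_pos": [[tx, ty, tz], ...], "rot": [[wx, wy, wz], ...]}. A call has 1 to 20 rows; each row is the pose to reach, as a shift and turn from the pose commanded when the call began, along the tool's axes at that moment; what a row does not reach only later rows make up. A row lasts 1/12 s, in which the tool goes at most 41.7 mm and 7.16 degrees, less where a joint would pass 70% of its speed; a pose out of reach is approached as far as the arm can. A call with a gripper value outside its range is refused whole. The fingers move at their own pace and stop on an object; the grip force is fixed at half the most. Time passes only in rows, so rows that repeat a pose let the fingers close. It gives the time, the measured TCP pose, the force, the opening and the grip force at its end, in the units of the state.
- readout.observe(): the state, without advancing time (a new reading comes with each control period).
- viewer.camera(name): name is "scene" or "top"; returns the picture (384x512x3 uint8, red, green, blue); there is no depth.
- viewer.calibration(name): a dict with "intrinsics" (3x3 intrinsics, pixels), "position" and "attitude" of the camera in the world. Camera axes: x right, y down, z forward; pixel columns grow to the right and rows downward; lengths in m; the calibration is good to about 2 mm. A picture is of the moment at which its call begins. calibration takes no time and is no camera call.
- close_job(): hands the job in; it is judged then, once.
The state is a dict: "clock": time; "qpos": joint angles; "qvel": joint speeds; "joint_torque": joint torques, N m; "tool_pos": TCP position; "orientation": TCP orientation; "wrist_force": force on the tool from outside, world axes, zero at the start; "torque": the same for the moment, N m; "width": finger opening in m; "gripper_force": force on a finger pad.
Only numpy, scipy, OpenCV 4.12 (cv2) and the standard library are available. Lean on these libraries where they do the work, as an engineer would, in place of code of your own. Each camera call takes 0.05 s, during which the arm holds its last target. There are 200 camera calls.

TASK

First set the wooden sample down gently, red dot up, on the white plate midway between the black and the steel reference pucks and in line with them. Then take the blue spring probe out of its holder and, holding it upright, press its brass tip gently on the middle of the red dot until the tip is about half pushed in; finish there, still holding the probe on the dot. Never push the tip hard home, and leave the reference pucks, the beaker and the jar where they are.

Things in the scene. Friction and masses are not known exactly. Their poses are not given: they have to be found in the camera images.
- sample_center (a point): centre (half-way up) of the loose wooden sample: an upright puck 54 mm in diameter and 32 mm tall, light wood with a dark band near its foot, about 80 g; z up. It starts on the black bench, to one side of the plate. Any side grasp from above will do.
- dot (a point): centre of the red dot (12 mm across) on the sample's top face, 12 mm from the sample's axis; it moves with the sample
- mid (a point): fixed white plate, 120 x 260 mm and 8 mm thick: this point is the centre of its top face, exactly midway between the two reference pucks, where the middle of the sample's underside belongs; x across the plate, y along it and along the row of pucks, z up. The plate's place and yaw vary.
- ref_dark_center (a point): centre of the black reference puck, 40 mm in diameter, 30 mm tall, loose on the plate, 80 mm from the plate's centre in its +y direction
- ref_metal_center (a point): centre of the steel reference puck, 40 mm in diameter, 30 mm tall, loose on the plate, 80 mm from the plate's centre in its -y direction
- holder: fixed grey block 80 x 80 x 60 mm, origin at the centre of its underside on the bench; the probe stands in a 25 mm square hole through its middle, hanging by its collar on the block's top. It lies to one side of the plate; it and the sample may change sides.
- probe_grip (a point): centre of the blue square grip of the loose probe, 24 x 24 mm and 64 mm tall; the x and y axes are square to the grip's flats, z points up along the probe. The grip stands on a black collar 36 mm across and 6 mm thick; below that a 18 mm metal barrel and the brass tip. From this point it is 88 mm down to the end of the tip when out, 38 mm down to the collar's underside and 38 mm up to the probe's top. In the holder this point is 98 mm above the bench. About 150 g.
- probe_tip (a point): the rounded lower end (8 mm across) of the brass spring tip, on the probe's axis; it points down
- plunger (a joint): how far the spring tip is pushed into the probe (m): 0 fully out, 0.012 fully in; it takes 0.6 N to start and 0.3 N more per mm (2.4 N at half-way, 6 mm)
- beaker: clear glass beaker, 68 mm across and 90 mm tall, loose, beyond the plate; origin under its centre. Leave it alone.
- jar: brown jar with white cap, 60 mm across and 75 mm tall, loose, beyond the plate; origin under its centre. Leave it alone.

How it is judged:
By the outcome, as a careful person would: the job done as asked, in the order asked, and still so for the second after the job is handed in, while the arm keeps its last pose, push and grip.
It also fails if it takes over 54 s, if anything falls off the work surface, if the arm or the gripper's body presses on something with over 40 N, if the wrist force passes 120 N, or if a joint passes its speed limit or range.

## Working session

There is one attempt and no reset: what is moved stays moved. The work goes in short steps, Python scripts to look and compute and a tool call to move; the robot and the scene stay as the last step left them, time stands still between calls to the robot, and variables do not carry over. Pictures are saved under pics/ and viewed, at most 10 in all, crops included, and the job is handed in when it is done.

Besides the shell and the picture viewer there is one more tool, called after ">>>" by a JSON object that holds its "method" and its "body", one argument or row to a line. arm_command: Moves the arm, as the interface text tells. Its arguments: {"type":"object","properties":{"hand":{"type":"array"},"delta_pos":{"type":"array"},"rot":{"type":"array"}},"required":["hand","delta_pos","rot"]}

```bash
mkdir -p pics; python3 - <<'E'
from bench import readout, viewer, manip
import cv2
print(readout.observe()); print(manip.grip_depth)
for n in("scene","top"):
    cv2.imwrite(f"pics/{n}0.png",viewer.camera(n)[:,:,::-1]); print(viewer.calibration(n))
E
```

```text
{'clock': 0.0, 'qpos': array([-9.72423338e-01,  2.55731779e-01,  1.07002870e-01, -4.49384776e-04,
       -1.42385416e+00, -2.84617603e-01]), 'qvel': array([-0.00119399, -0.0011593 , -0.0001368 ,  0.00116792,  0.00040825,
        0.00109638]), 'joint_torque': array([-1.77989506e-05, -3.86623657e+01,  2.37935972e+01,  5.36485747e+00,
       -6.05677196e-03,  4.48250478e-05]), 'tool_pos': array([ 0.16970715, -0.52279947,  0.30300688]), 'orientation': array([-1.80797871e-04, -1.56202252e-01,  9.87724663e-01,  9.02669503e-04]), 'wrist_force': array([0.02622019, 0.70948644, 0.82931536]), 'torque': array([ 0.00597411, -0.01662166, -0.03864549]), 'gripper_force': 0.0, 'width': 0.08564777271751144}
0.0539
{'intrinsics': array([[372.19990055,   0.        , 257.04091444],
       [  0.        , 372.19990055, 192.76877498],
       [  0.        ,   0.        ,   1.        ]]), 'position': array([ 1.11507078, -0.39681552,  0.55544863]), 'attitude': array([-0.40126356,  0.79715421,  0.39685665, -0.21456357])}
{'intrinsics': array([[481.28193683,   0.        , 252.45387475],
       [  0.        , 481.28193683, 195.98085585],
       [  0.        ,   0.        ,   1.        ]]), 'position': array([0.47914   , 0.00597103, 1.40038872]), 'attitude': array([ 0.01756853, -0.70321587,  0.71032029, -0.02497739])}
```

View pics/top0.png

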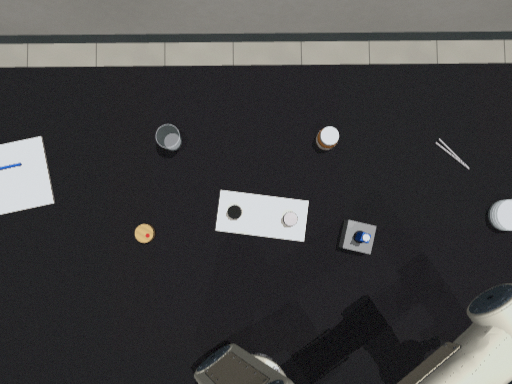

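View pics/scene0.png

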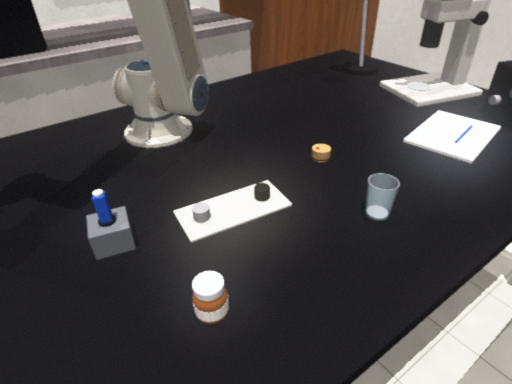

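```bash
cat > h.py <<'E'
import numpy as np, cv2
from bench import readout, viewer, manip
from scipy.spatial.transform import Rotation as R
def rot(q): return R.from_quat(q,scalar_first=True).as_matrix()
def p2w(n,uv,z):
    c=viewer.calibration(n); d=rot(c["attitude"])@np.linalg.solve(c["intrinsics"],[uv[0],uv[1],1.])
    p=c["position"]; return p+d*(z-p[2])/d[2]
def w2p(n,P):
    c=viewer.calibration(n); v=c["intrinsics"]@(rot(c["attitude"]).T@(np.asarray(P)-c["position"])); return v[:2]/v[2]
def blobs(m,lo=4,hi=1e5):
    k,l,s,c=cv2.connectedComponentsWithStats(m.astype(np.uint8)); return [(c[i].round(2),s[i]) for i in range(1,k) if lo<s[i][4]<hi]
E
python3 - <<'E'
from h import *
im=cv2.imread("pics/top0.png"); sc=cv2.imread("pics/scene0.png")
def crop(a,x,y,w,h,f): return cv2.resize(a[y:y+h,x:x+w],None,fx=f,fy=f,interpolation=cv2.INTER_CUBIC)
a=np.zeros((600,800,3),np.uint8)
def put(i,x,y): a[y:y+i.shape[0],x:x+i.shape[1]]=i
put(crop(im,210,185,105,60,5),0,0)
put(crop(im,335,215,45,42,6),528,0)
put(crop(im,130,220,30,30,8),528,256)
put(crop(sc,80,180,60,80,3),0,310); put(crop(sc,170,175,125,65,2.6),190,310)
cv2.imwrite("pics/c1.png",a)
hsv=cv2.cvtColor(im,cv2.COLOR_BGR2HSV); H,S,V=[hsv[...,i].astype(int) for i in range(3)]
roi=np.zeros(V.shape,bool); roi[180:260,100:400]=1
for nm,m in [("plate",(V>150)&(S<60)),("wood",(V>100)&(S>80)&(H<35)),("red",(V>80)&(S>120)&((H<6)|(H>172))),("blue",(V>60)&(S>120)&(H>100)&(H<130)),("dark",(V<70)),("grey",(V>60)&(V<150)&(S<60))]:
    print(nm,[(list(c),list(map(int,s))) for c,s in blobs(m&roi,4,6000)])
m=((V>150)&roi)[:, :]; m=m.copy(); m[:,320:]=0;m[:,:200]=0
cn=max(cv2.findContours(m.astype(np.uint8),0,2)[0],key=len)
print(cv2.minAreaRect(cn)); b=cv2.boxPoints(cv2.minAreaRect(cn)); print([p2w("top",q,.008).round(4) for q in b], p2w("top",b.mean(0),.008))
E
```

```text
plate [([np.float64(263.02), np.float64(215.44)], [215, 190, 94, 52, 3557]), ([np.float64(359.34), np.float64(236.02)], [343, 220, 33, 34, 582])]
wood [([np.float64(143.65), np.float64(232.95)], [134, 223, 20, 20, 305])]
red [([np.float64(147.0), np.float64(235.0)], [146, 234, 3, 3, 9])]
blue [([np.float64(359.3), np.float64(236.25)], [355, 232, 10, 10, 63])]
dark [([np.float64(233.99), np.float64(211.64)], [228, 206, 13, 13, 129]), ([np.float64(355.89), np.float64(237.95)], [353, 232, 9, 11, 37])]
grey [([np.float64(219.0), np.float64(194.0)], [219, 191, 1, 7, 7]), ([np.float64(218.0), np.float64(201.5)], [218, 199, 1, 6, 6]), ([np.float64(238.71), np.float64(207.29)], [236, 205, 6, 6, 7]), ([np.float64(217.0), np.float64(209.5)], [217, 207, 1, 6, 6]), ([np.float64(232.68), np.float64(216.27)], [227, 211, 14, 9, 22]), ([np.float64(216.0), np.float64(217.0)], [216, 214, 1, 7, 7]), ([np.float64(283.25), np.float64(219.5)], [283, 216, 2, 8, 8]), ([np.float64(356.18), np.float64(236.09)], [342, 219, 35, 36, 108]), ([np.float64(215.0), np.float64(225.0)], [215, 222, 1, 7, 7]), ([np.float64(217.0), np.float64(230.8)], [215, 230, 5, 2, 5]), ([np.float64(355.34), np.float64(240.23)], [350, 230, 14, 17, 71]), ([np.float64(372.62), np.float64(242.5)], [372, 239, 2, 8, 8])]
((261.8385009765625, 215.29232788085938), (89.5530776977539, 41.5516357421875), 7.125016689300537)
[array([0.4647, 0.1005, 0.008 ]), array([0.5838, 0.0849, 0.008 ]), array([ 0.549 , -0.1725,  0.008 ]), array([ 0.4301, -0.1555,  0.008 ])] [ 0.50674858 -0.03562146  0.008     ]
```

View pics/c1.png

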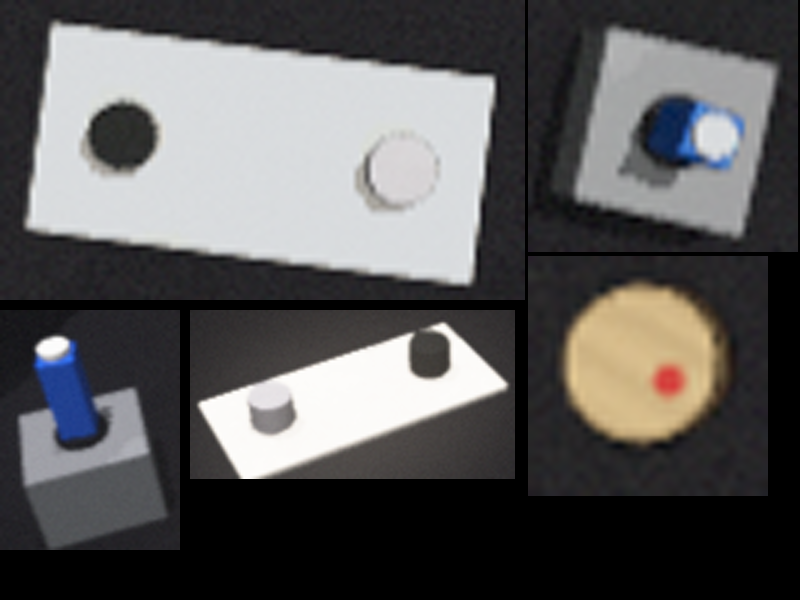

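```bash
python3 - <<'E'
from h import *
T=lambda u,v,z:p2w("top",(u,v),z).round(4)
d=T(234.2,211.8,.038);s=T(290,218.4,.038);print("dark",d,"steel",s,"mid",(d+s)/2,np.linalg.norm(d-s),np.degrees(np.arctan2(*(s-d)[:2])))
w=T(143.7,232.7,.032);dot=T(147.2,235.2,.032);print("samp",w,"dot",dot,np.linalg.norm(w-dot))
print("cap",T(365.8,237.1,.136),"sq",T(366.0,237.3,.130))
c=[T((x-528)/6+334.6,y/6+214.6,.06) for x,y in [(608,28),(778,65),(743,238),(575,200)]]
print("holder",c,np.mean(c,0))
g=[T((x-528)/6+334.6,y/6+214.6,.13) for x,y in [(695,100),(745,110),(735,170),(688,165)]];print(g)
S=lambda x,y,f,ox,oy,X,Y,z:p2w("scene",((x-X)/f+ox-.35,(y-Y)/f+oy-.35),z).round(4)
print("scene steel",S(271,394,2.6,170,175,190,310,.038),"dark",S(430,340,2.6,170,175,190,310,.038),"cap",S(54,345,3,80,180,0,310,.136))
# project vertical probe axis in scene crop
p=T(365.8,237.1,.136)
for z in(.066,.13,.136): print(z,(w2p("scene",[p[0],p[1],z])-[80,180])*3+[0,310])
E
```

```text
dark [0.5168 0.0434 0.038 ] steel [ 0.4966 -0.1143  0.038 ] mid [ 0.5067  -0.03545  0.038  ] 0.15898845870062395 -172.7006562594829
samp [0.4605 0.2999 0.032 ] dot [0.4533 0.29   0.032 ] 0.012241323457861938
cap [ 0.4442 -0.3041  0.136 ] sq [ 0.4435 -0.3061  0.13  ]
holder [array([ 0.4922, -0.274 ,  0.06  ]), array([ 0.4742, -0.3527,  0.06  ]), array([ 0.3945, -0.3344,  0.06  ]), array([ 0.4128, -0.2569,  0.06  ])] [ 0.443425 -0.3045    0.06    ]
[array([ 0.4595, -0.297 ,  0.13  ]), array([ 0.4549, -0.319 ,  0.13  ]), array([ 0.4287, -0.3139,  0.13  ]), array([ 0.4311, -0.2932,  0.13  ])]
scene steel [ 0.4969 -0.115   0.038 ] dark [0.5171 0.0434 0.038 ] cap [ 0.4439 -0.3044  0.136 ]
0.066 [ 81.26526572 426.07645091]
0.13 [ 56.05360346 351.38233597]
0.136 [ 53.55765976 343.98765079]
```

```bash
cat >> h.py <<'E'
def go(x,y,z,yaw=None):
    "delta in tool axes (cm) and turn (deg) to TCP x,y,z with tool-y yaw (deg)"
    s=readout.observe(); M=rot(s["orientation"]); d=M.T@(np.array([x,y,z])-s["tool_pos"])*100
    cur=np.degrees(np.arctan2(M[1,1],M[0,1])); rv=np.zeros(3)
    if yaw is not None:
        a=np.radians(yaw); Y=np.array([np.cos(a),np.sin(a),0]); Z=np.array([0,0,-1.]); G=np.c_[np.cross(Y,Z),Y,Z]
        rv=R.from_matrix(M.T@G).as_rotvec(degrees=True)
    print("t",round(s["clock"],2),"pos",s["tool_pos"].round(4),"yaw",round(cur,2),"tilt",M[:2,2].round(4),"F",s["wrist_force"].round(2),"w",round(s["width"],4),"gf",s["gripper_force"],"\n-> d",d.round(2),"rot",rv.round(2))
E
python3 -c "
from h import *
go(.4605,.2999,.17,172.7)"
```

```text
t 0.1 pos [ 0.1697 -0.5228  0.3031] yaw 107.98 tilt [-0.0006  0.0016] F [-0.6  -0.41  0.58] w 0.0853 gf 0.0 
-> d [-53.05  69.26  13.42] rot [ 9.000e-02  5.000e-02 -6.472e+01]
```

>>> {"method": "arm_command", "body": {
  "hand": [8.5, 8.5, 8.5, 8.5, 8.5, 8.5, 8.5, 8.5, 8.5, 8.5, 8.5, 8.5, 8.5, 8.5, 8.5, 8.5, 8.5, 8.5, 8.5, 8.5],
  "delta_pos": [
    [-2.7, 3.5, 0.7],
    [-5.3, 6.9, 1.3],
    [-8.0, 10.4, 2.0],
    [-10.6, 13.9, 2.7],
    [-13.3, 17.3, 3.4],
    [-15.9, 20.8, 4.0],
    [-18.6, 24.2, 4.7],
    [-21.2, 27.7, 5.4],
    [-23.9, 31.2, 6.0],
    [-26.5, 34.6, 6.7],
    [-29.2, 38.1, 7.4],
    [-31.8, 41.6, 8.1],
    [-34.5, 45.0, 8.7],
    [-37.1, 48.5, 9.4],
    [-39.8, 51.9, 10.1],
    [-42.4, 55.4, 10.7],
    [-45.1, 58.9, 11.4],
    [-47.7, 62.3, 12.1],
    [-50.4, 65.8, 12.7],
    [-53.1, 69.3, 13.4]
  ],
  "rot": [
    [0, 0, -3],
    [0, 0, -6.5],
    [0, 0, -9.5],
    [0, 0, -13],
    [0, 0, -16],
    [0, 0, -19.5],
    [0, 0, -22.5],
    [0, 0, -26],
    [0, 0, -29],
    [0, 0, -32],
    [0, 0, -35.5],
    [0, 0, -39],
    [0, 0, -42],
    [0, 0, -45],
    [0, 0, -48.5],
    [0, 0, -52],
    [0, 0, -55],
    [0, 0, -58],
    [0, 0, -61],
    [0, 0, -64.7]
  ]
}}

```text
clock: 1.77
tool_pos: [0.4444, 0.2554, 0.1767]
orientation: [-0.0, -0.662, 0.75, 0.0]
wrist_force: [1.1, 0.2, 0.7]
width: 0.0851
gripper_force: 0.0
```

```bash
python3 -c "
from h import *
go(.4605,.2999,.076,172.7)"
```

```text
t 1.77 pos [0.4444 0.2554 0.1767] yaw 172.86 tilt [-0.0006 -0.0005] F [1.08 0.18 0.66] w 0.0851 gf 0.0 
-> d [-4.62 -1.05 10.06] rot [ 0.03 -0.03  0.16]
```

>>> {"method": "arm_command", "body": {
  "hand": [8.5, 8.5, 8.5, 8.5],
  "delta_pos": [
    [0, 0, 0],
    [0, 0, 0],
    [0, 0, 0],
    [0, 0, 0]
  ],
  "rot": [
    [0, 0, 0],
    [0, 0, 0],
    [0, 0, 0],
    [0, 0, 0]
  ]
}}

```text
clock: 2.1
tool_pos: [0.444, 0.2526, 0.1775]
orientation: [-0.0, -0.66, 0.751, 0.0]
wrist_force: [-0.5, 0.2, -0.0]
width: 0.085
gripper_force: 0.0
```

```bash
python3 -c "
from h import *
go(.4605,.2999,.076,172.7)
# recheck sample from image
im=viewer.camera('top')[:,:,::-1].copy(); cv2.imwrite('pics/t2.png',im)"
```

```text
t 2.1 pos [0.444  0.2526 0.1775] yaw 172.63 tilt [-0.0003 -0.0002] F [-0.49  0.23 -0.02] w 0.085 gf 0.0 
-> d [-4.91 -1.03 10.15] rot [ 0.02 -0.01 -0.07]
```

>>> {"method": "arm_command", "body": {
  "hand": [8.5, 8.5, 8.5, 8.5, 8.5, 8.5, 8.5, 8.5, 8.5, 8.5, 8.5],
  "delta_pos": [
    [-2.5, -0.5, 0.5],
    [-4.9, -1.0, 1],
    [-4.9, -1.0, 2.5],
    [-4.9, -1.0, 4],
    [-4.9, -1.0, 5.5],
    [-4.9, -1.0, 7],
    [-4.9, -1.0, 8.3],
    [-4.9, -1.0, 9.3],
    [-4.9, -1.0, 10.1],
    [-4.9, -1.0, 10.1],
    [-4.9, -1.0, 10.1]
  ],
  "rot": [
    [0, 0, 0],
    [0, 0, 0],
    [0, 0, 0],
    [0, 0, 0],
    [0, 0, 0],
    [0, 0, 0],
    [0, 0, 0],
    [0, 0, 0],
    [0, 0, 0],
    [0, 0, 0],
    [0, 0, 0]
  ]
}}

```text
clock: 3.07
tool_pos: [0.4607, 0.3005, 0.0767]
orientation: [0.0, -0.66, 0.751, -0.0]
wrist_force: [-0.0, 0.4, 0.9]
width: 0.085
gripper_force: 0.0
```

>>> {"method": "arm_command", "body": {
  "hand": [7, 6, 5, 4.8, 4.8, 4.8, 4.8, 4.8, 4.8, 4.8],
  "delta_pos": [
    [0, 0, 0],
    [0, 0, 0],
    [0, 0, 0],
    [0, 0, 0],
    [0, 0, 0],
    [0, 0, 0],
    [0, 0, 0],
    [0, 0, 0],
    [0, 0, 0],
    [0, 0, 0]
  ],
  "rot": [
    [0, 0, 0],
    [0, 0, 0],
    [0, 0, 0],
    [0, 0, 0],
    [0, 0, 0],
    [0, 0, 0],
    [0, 0, 0],
    [0, 0, 0],
    [0, 0, 0],
    [0, 0, 0]
  ]
}}

```text
clock: 3.9
tool_pos: [0.4611, 0.3013, 0.0776]
orientation: [0.001, -0.661, 0.751, -0.0]
wrist_force: [-1.5, -0.9, 6.6]
width: 0.0527
gripper_force: 63.0
```

```bash
python3 -c "
from h import *
go(.507,-.0355,.18,172.7)"
```

```text
t 3.9 pos [0.4611 0.3013 0.0776] yaw 172.7 tilt [0.0018 0.0014] F [-1.51 -0.89  6.58] w 0.0527 gf 62.95444965362549 
-> d [ 32.81  -8.84 -10.27] rot [-0.09  0.09  0.  ]
```

>>> {"method": "arm_command", "body": {
  "hand": [4.8, 4.8, 4.8, 4.8, 4.8, 4.8, 4.8, 4.8, 4.8, 4.8, 4.8, 4.8, 4.8, 4.8, 4.8, 4.8, 4.8, 4.8, 4.8, 4.8],
  "delta_pos": [
    [0, 0, -0.5],
    [0, 0, -1.5],
    [0, 0, -3],
    [0, 0, -5],
    [0.5, -0.1, -7],
    [2, -0.5, -8.5],
    [4, -1.1, -9],
    [6.5, -1.8, -9],
    [9, -2.5, -9],
    [11.5, -3.1, -9],
    [14, -3.8, -9],
    [16.5, -4.5, -9],
    [19, -5.1, -9],
    [21.5, -5.8, -9],
    [24, -6.5, -9],
    [26.5, -7.1, -9],
    [29, -7.8, -9],
    [31, -8.3, -9],
    [32.3, -8.7, -9],
    [32.8, -8.8, -9]
  ],
  "rot": [
    [0, 0, 0],
    [0, 0, 0],
    [0, 0, 0],
    [0, 0, 0],
    [0, 0, 0],
    [0, 0, 0],
    [0, 0, 0],
    [0, 0, 0],
    [0, 0, 0],
    [0, 0, 0],
    [0, 0, 0],
    [0, 0, 0],
    [0, 0, 0],
    [0, 0, 0],
    [0, 0, 0],
    [0, 0, 0],
    [0, 0, 0],
    [0, 0, 0],
    [0, 0, 0],
    [0, 0, 0]
  ]
}}

```text
clock: 5.57
tool_pos: [0.5061, -0.0376, 0.167]
orientation: [0.0, -0.66, 0.751, -0.0]
wrist_force: [-0.1, -0.2, -0.5]
width: 0.0524
gripper_force: 62.8
```

>>> {"method": "arm_command", "body": {
  "hand": [4.8, 4.8, 4.8, 4.8],
  "delta_pos": [
    [0, 0, 0],
    [0, 0, 0],
    [0, 0, 0],
    [0, 0, 0]
  ],
  "rot": [
    [0, 0, 0],
    [0, 0, 0],
    [0, 0, 0],
    [0, 0, 0]
  ]
}}

```text
clock: 5.9
tool_pos: [0.506, -0.035, 0.1666]
orientation: [0.0, -0.661, 0.75, 0.0]
wrist_force: [-0.1, 0.2, 0.2]
width: 0.0523
gripper_force: 62.8
```

```bash
python3 - <<'E'
from h import *
go(.507,-.0347,.0856,172.7)
im=viewer.camera('scene')[:,:,::-1]
t=viewer.camera('top')[:,:,::-1]
a=cv2.resize(im[80:240,150:310],None,fx=3,fy=3,interpolation=2); b=cv2.resize(t[160:260,200:320],None,fx=2.6,fy=2.6,interpolation=2)
o=np.zeros((480,800,3),np.uint8); o[:,:480]=a; o[:260,485:797]=b; cv2.imwrite('pics/s3.png',o)
E
```

```text
t 5.9 pos [ 0.506  -0.035   0.1666] yaw 172.74 tilt [0.0001 0.0001] F [-0.08  0.22  0.18] w 0.0523 gf 62.75801181793213 
-> d [-0.04 -0.1   8.1 ] rot [-0.01  0.01  0.04]
```

View pics/s3.png

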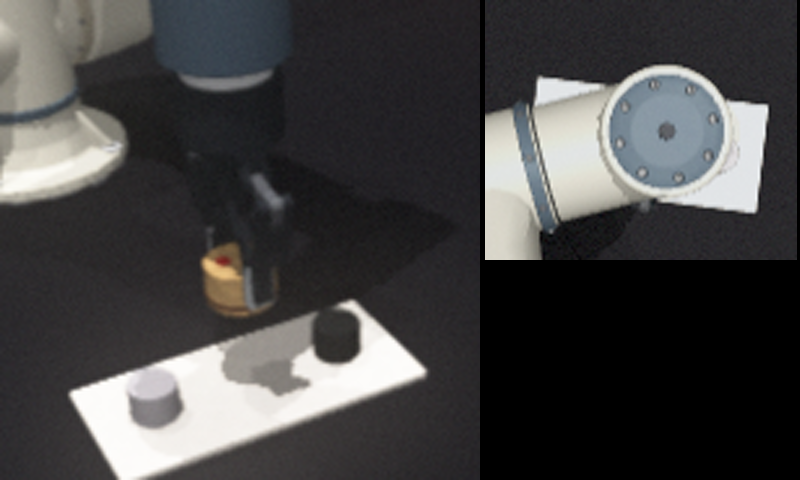

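>>> {"method": "arm_command", "body": {
  "hand": [4.8, 4.8, 4.8, 4.8, 4.8, 4.8, 4.8, 4.8, 4.8, 4.8, 4.8],
  "delta_pos": [
    [0, -0.1, 1],
    [0, -0.1, 2.2],
    [0, -0.1, 3.5],
    [0, -0.1, 4.8],
    [0, -0.1, 6],
    [0, -0.1, 6.8],
    [0, -0.1, 7.3],
    [0, -0.1, 7.6],
    [0, -0.1, 7.7],
    [0, -0.1, 7.8],
    [0, -0.1, 7.8]
  ],
  "rot": [
    [0, 0, 0],
    [0, 0, 0],
    [0, 0, 0],
    [0, 0, 0],
    [0, 0, 0],
    [0, 0, 0],
    [0, 0, 0],
    [0, 0, 0],
    [0, 0, 0],
    [0, 0, 0],
    [0, 0, 0]
  ]
}}

```text
clock: 6.92
tool_pos: [0.5073, -0.0359, 0.0887]
orientation: [0.0, -0.661, 0.751, -0.0]
wrist_force: [0.2, 0.9, -1.2]
width: 0.0522
gripper_force: 62.8
```

>>> {"method": "arm_command", "body": {
  "hand": [4.8, 4.8, 4.8, 4.8],
  "delta_pos": [
    [0, 0, 0.1],
    [0, 0, 0.15],
    [0, 0, 0.2],
    [0, 0, 0.2]
  ],
  "rot": [
    [0, 0, 0],
    [0, 0, 0],
    [0, 0, 0],
    [0, 0, 0]
  ]
}}

```text
clock: 7.25
tool_pos: [0.507, -0.0359, 0.0865]
orientation: [0.0, -0.661, 0.751, -0.0]
wrist_force: [-0.9, 0.4, -1.7]
width: 0.0524
gripper_force: 62.8
```

>>> {"method": "arm_command", "body": {
  "hand": [4.8, 4.8, 4.8, 4.8],
  "delta_pos": [
    [-0.1, 0, 0.03],
    [-0.1, 0, 0.06],
    [-0.1, 0, 0.1],
    [-0.1, 0, 0.1]
  ],
  "rot": [
    [0, 0, 0],
    [0, 0, 0],
    [0, 0, 0],
    [0, 0, 0]
  ]
}}

```text
clock: 7.58
tool_pos: [0.5072, -0.0349, 0.0856]
orientation: [0.0, -0.661, 0.751, -0.0]
wrist_force: [0.1, 1.0, 2.3]
width: 0.0522
gripper_force: 63.0
```

>>> {"method": "arm_command", "body": {
  "hand": [4.8, 4.8, 4.8, 4.8],
  "delta_pos": [
    [0, 0, 0.03],
    [0, 0, 0.06],
    [0, 0, 0.08],
    [0, 0, 0.08]
  ],
  "rot": [
    [0, 0, 0],
    [0, 0, 0],
    [0, 0, 0],
    [0, 0, 0]
  ]
}}

```text
clock: 7.92
tool_pos: [0.5072, -0.0349, 0.0856]
orientation: [0.0, -0.661, 0.751, -0.0]
wrist_force: [-4.0, 1.3, 8.6]
width: 0.0521
gripper_force: 63.7
```

Contact (8.6 N). Ease up slightly, open, and rise.

>>> {"method": "arm_command", "body": {
  "hand": [4.8, 5.8, 6.8, 7.8, 8.0, 8.0],
  "delta_pos": [
    [0, 0, -0.06],
    [0, 0, -0.06],
    [0, 0, -0.06],
    [0, 0, -0.06],
    [0, 0, -0.06],
    [0, 0, -0.06]
  ],
  "rot": [
    [0, 0, 0],
    [0, 0, 0],
    [0, 0, 0],
    [0, 0, 0],
    [0, 0, 0],
    [0, 0, 0]
  ]
}}

```text
clock: 8.42
tool_pos: [0.5071, -0.035, 0.0851]
orientation: [-0.0, -0.661, 0.751, 0.0]
wrist_force: [0.4, -0.5, 0.2]
width: 0.0803
gripper_force: 0.0
```

>>> {"method": "arm_command", "body": {
  "hand": [8, 8, 8, 8, 8, 8, 8],
  "delta_pos": [
    [0, 0, -1],
    [0, 0, -3],
    [0, 0, -6],
    [0, 0, -9],
    [0, 0, -12],
    [0, 0, -14],
    [0, 0, -14]
  ],
  "rot": [
    [0, 0, 0],
    [0, 0, 0],
    [0, 0, 0],
    [0, 0, 0],
    [0, 0, 0],
    [0, 0, 0],
    [0, 0, 0]
  ]
}}

```text
clock: 9.0
tool_pos: [0.5093, -0.035, 0.2311]
orientation: [0.004, -0.661, 0.751, -0.003]
wrist_force: [0.2, -1.0, -0.5]
width: 0.08
gripper_force: 0.0
```

```bash
python3 -c "
from h import *
go(.4438,-.3045,.22,167.1)"
```

```text
t 9.0 pos [ 0.5093 -0.035   0.2311] yaw 172.72 tilt [0.01   0.0003] F [ 0.23 -1.02 -0.47] w 0.08 gf 0.0 
-> d [27.56  3.1   1.04] rot [-0.56  0.12  5.62]
```

>>> {"method": "arm_command", "body": {
  "hand": [8, 8, 8, 8, 8, 8, 8, 8, 8, 8, 8, 8, 8, 8],
  "delta_pos": [
    [2.3, 0.2, 0],
    [5, 0.5, 0],
    [7.5, 0.8, 0],
    [10, 1.1, 0],
    [12.5, 1.4, 0],
    [15, 1.7, 0],
    [17.5, 2, 0],
    [20, 2.3, 0],
    [22.5, 2.6, 0],
    [25, 2.9, 0],
    [26.5, 3.0, 0.3],
    [27.5, 3.1, 0.5],
    [27.5, 3.1, 0.5],
    [27.5, 3.1, 0.5]
  ],
  "rot": [
    [0, 0, 0.5],
    [0, 0, 1],
    [0, 0, 1.5],
    [0, 0, 2],
    [0, 0, 2.5],
    [0, 0, 3],
    [0, 0, 3.5],
    [0, 0, 4],
    [0, 0, 4.5],
    [0, 0, 5],
    [0, 0, 5.6],
    [0, 0, 5.6],
    [0, 0, 5.6],
    [0, 0, 5.6]
  ]
}}

```text
clock: 10.17
tool_pos: [0.4411, -0.3037, 0.2201]
orientation: [-0.0, -0.623, 0.782, 0.0]
wrist_force: [0.2, 0.6, 0.3]
width: 0.0799
gripper_force: 0.0
```

```bash
python3 - <<'E'
from h import *
go(.4438,-.3045,.154,167.1)
im=viewer.camera("top")[:,:,::-1].copy(); cv2.imwrite("pics/t4.png",im)
sc=viewer.camera("scene")[:,:,::-1].copy(); cv2.imwrite("pics/s4.png",sc)
o=np.zeros((600,800,3),np.uint8)
o[:360,:630]=cv2.resize(im[185:245,210:315],None,fx=6,fy=6,interpolation=2)
o[360:,:424]=cv2.resize(sc[180:240,190:296],None,fx=4,fy=4,interpolation=2)
o[360:,430:790]=cv2.resize(sc[140:260,50:230],None,fx=2,fy=2,interpolation=2)
cv2.imwrite("pics/c4.png",o)
E
```

```text
t 10.17 pos [ 0.4411 -0.3037  0.2201] yaw 167.05 tilt [-0.0005  0.0004] F [0.24 0.58 0.32] w 0.0799 gf 0.0 
-> d [ 0.02 -0.28  6.61] rot [ 0.03  0.02 -0.05]
```

View pics/c4.png

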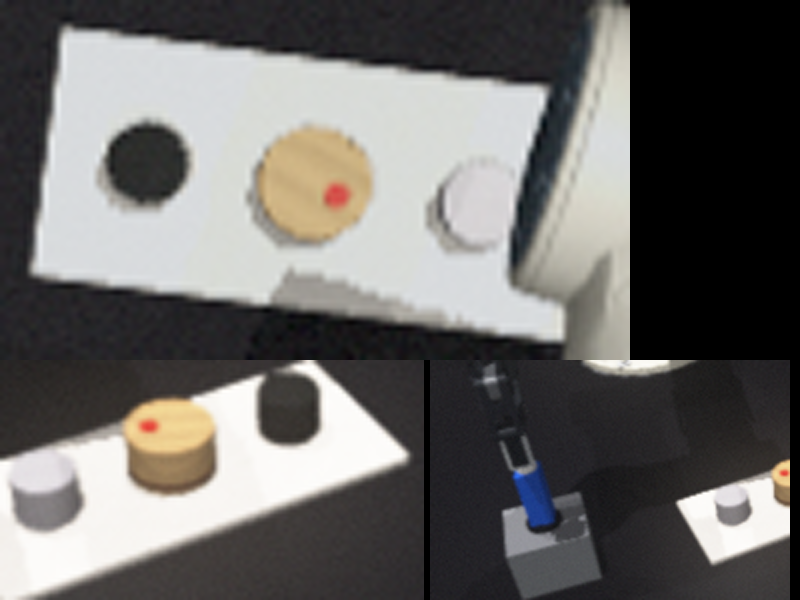

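```bash
python3 - <<'E'
from h import *
for n,z,x0,x1,y0,y1 in (("top",.04,240,285,200,230),("scene",.04,215,250,185,210)):
    im=cv2.imread("pics/t4.png" if n=="top" else "pics/s4.png"); r=im[y0:y1,x0:x1].astype(float)
    B,G,Rr=r[...,0],r[...,1],r[...,2]
    wt=np.clip(Rr-G-50-(0),0,None)   # red excess over wood
    wt[(Rr-G)<70]=0
    v,u=np.mgrid[y0:y1,x0:x1]; c=(np.sum(u*wt)/wt.sum(),np.sum(v*wt)/wt.sum())
    print(n,"dot",np.round(c,2),p2w(n,c,z).round(4))
    if n=="top":
        m=((Rr-B)>60).astype(np.uint8); cn=max(cv2.findContours(m,0,1)[0],key=len); (ex,ey),ax,an=cv2.fitEllipse(cn); print("ell",(ex+x0,ey+y0),ax,p2w(n,(ex+x0,ey+y0),z).round(4))
print("hand est",p2w("top",(262.25,215.25),.04).round(4),p2w("top",(265.75,217.08),.04).round(4))
E
```

```text
top dot [265.59 217.18] [ 0.5007 -0.0452  0.04  ]
ell (261.99195098876953, 215.12108039855957) (16.738882064819336, 17.573467254638672) [ 0.5066 -0.0351  0.04  ]
scene dot [226.7  196.06] [ 0.5005 -0.0475  0.04  ]
hand est [ 0.5062 -0.0358  0.04  ] [ 0.501  -0.0457  0.04  ]
```

>>> {"method": "arm_command", "body": {
  "hand": [8, 8, 8, 8, 8, 8, 8, 8, 8],
  "delta_pos": [
    [0, -0.3, 0],
    [0, -0.3, 0.5],
    [0, -0.3, 2],
    [0, -0.3, 3.5],
    [0, -0.3, 5],
    [0, -0.3, 6],
    [0, -0.3, 6.5],
    [0, -0.3, 6.5],
    [0, -0.3, 6.5]
  ],
  "rot": [
    [0, 0, 0],
    [0, 0, 0],
    [0, 0, 0],
    [0, 0, 0],
    [0, 0, 0],
    [0, 0, 0],
    [0, 0, 0],
    [0, 0, 0],
    [0, 0, 0]
  ]
}}

```text
clock: 11.02
tool_pos: [0.4446, -0.3045, 0.1556]
orientation: [-0.0, -0.623, 0.782, -0.0]
wrist_force: [-0.3, -0.2, -0.7]
width: 0.0798
gripper_force: 0.0
```

```bash
python3 - <<'E'
from h import *
go(.4438,-.3045,.154,167.1)
sc=viewer.camera("scene")[:,:,::-1].copy(); cv2.imwrite("pics/s5.png",cv2.resize(sc[150:260,60:170],None,fx=5,fy=5,interpolation=2))
E
```

```text
t 11.02 pos [ 0.4446 -0.3045  0.1556] yaw 167.11 tilt [ 0.0002 -0.0004] F [-0.32 -0.22 -0.73] w 0.0798 gf 0.0 
-> d [0.02 0.08 0.16] rot [-0.02 -0.02  0.01]
```

View pics/s5.png

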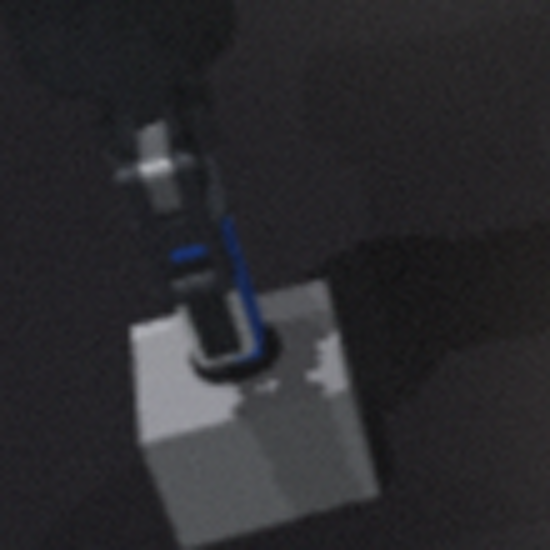

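>>> {"method": "arm_command", "body": {
  "hand": [7, 6, 5, 4, 3, 2, 2, 2, 2, 2, 2, 2],
  "delta_pos": [
    [0, 0.1, 0],
    [0, 0.1, 0],
    [0, 0.1, 0],
    [0, 0.1, 0],
    [0, 0.1, 0],
    [0, 0.1, 0],
    [0, 0.1, 0],
    [0, 0.1, 0],
    [0, 0.1, 0],
    [0, 0.1, 0],
    [0, 0.1, 0],
    [0, 0.1, 0]
  ],
  "rot": [
    [0, 0, 0],
    [0, 0, 0],
    [0, 0, 0],
    [0, 0, 0],
    [0, 0, 0],
    [0, 0, 0],
    [0, 0, 0],
    [0, 0, 0],
    [0, 0, 0],
    [0, 0, 0],
    [0, 0, 0],
    [0, 0, 0]
  ]
}}

```text
clock: 12.07
tool_pos: [0.4435, -0.3044, 0.1556]
orientation: [0.0, -0.623, 0.782, -0.0]
wrist_force: [0.4, -0.6, 5.2]
width: 0.0249
gripper_force: 59.1
```

```bash
python3 - <<'E'
from h import *
go(.5007,-.0458,.26,167.1)
E
```

```text
t 12.07 pos [ 0.4435 -0.3044  0.1556] yaw 167.09 tilt [ 0.0006 -0.0005] F [ 0.37 -0.64  5.2 ] w 0.0249 gf 59.09506615251303 
-> d [-26.48   0.19 -10.45] rot [-0.04 -0.02 -0.01]
```

>>> {"method": "arm_command", "body": {
  "hand": [2, 2, 2, 2, 2, 2, 2, 2, 2, 2, 2, 2],
  "delta_pos": [
    [0, 0, -0.3],
    [0, 0, -0.8],
    [0, 0, -1.6],
    [0, 0, -2.5],
    [0, 0, -3.5],
    [0, 0, -4.5],
    [0, 0, -5.5],
    [0, 0, -6.5],
    [0, 0, -7.5],
    [0, 0, -8.5],
    [0, 0, -9],
    [0, 0, -9]
  ],
  "rot": [
    [0, 0, 0],
    [0, 0, 0],
    [0, 0, 0],
    [0, 0, 0],
    [0, 0, 0],
    [0, 0, 0],
    [0, 0, 0],
    [0, 0, 0],
    [0, 0, 0],
    [0, 0, 0],
    [0, 0, 0],
    [0, 0, 0]
  ]
}}

```text
clock: 13.07
tool_pos: [0.4438, -0.3045, 0.2468]
orientation: [0.001, -0.623, 0.782, -0.001]
wrist_force: [0.3, -0.8, -0.9]
width: 0.0251
gripper_force: 58.9
```

>>> {"method": "arm_command", "body": {
  "hand": [2, 2, 2, 2, 2, 2, 2, 2, 2, 2, 2, 2, 2, 2, 2, 2, 2, 2, 2, 2],
  "delta_pos": [
    [-0.5, 0, 0],
    [-1.5, 0, 0],
    [-3, 0, 0],
    [-5, 0, 0],
    [-7, 0, 0],
    [-9, 0, 0],
    [-11, 0, 0],
    [-13, 0, 0],
    [-15, 0, 0],
    [-17, 0, 0],
    [-19, 0, 0],
    [-21, 0, 0],
    [-23, 0, 0],
    [-24.5, 0, 0],
    [-25.5, 0.1, 0],
    [-26, 0.2, 0],
    [-26.4, 0.2, 0],
    [-26.4, 0.2, 0],
    [-26.4, 0.2, 0],
    [-26.4, 0.2, 0]
  ],
  "rot": [
    [0, 0, 0],
    [0, 0, 0],
    [0, 0, 0],
    [0, 0, 0],
    [0, 0, 0],
    [0, 0, 0],
    [0, 0, 0],
    [0, 0, 0],
    [0, 0, 0],
    [0, 0, 0],
    [0, 0, 0],
    [0, 0, 0],
    [0, 0, 0],
    [0, 0, 0],
    [0, 0, 0],
    [0, 0, 0],
    [0, 0, 0],
    [0, 0, 0],
    [0, 0, 0],
    [0, 0, 0]
  ]
}}

```text
clock: 14.73
tool_pos: [0.5002, -0.047, 0.2452]
orientation: [-0.0, -0.623, 0.782, -0.0]
wrist_force: [1.0, -0.0, -1.8]
width: 0.0248
gripper_force: 58.9
```

```bash
python3 - <<'E'
from h import *
go(.5007,-.0458,.195,167.1)
t=readout.observe()["tool_pos"]
print([w2p("scene",[t[0],t[1],t[2]-h]).round(1) for h in (.0576,.0896,.1456)])
sc=viewer.camera("scene")[:,:,::-1].copy(); cv2.imwrite("pics/s6full.png",sc); cv2.imwrite("pics/s6.png",cv2.resize(sc[100:240,170:290],None,fx=4.2,fy=4.2,interpolation=2))
E
```

```text
t 14.73 pos [ 0.5002 -0.047   0.2452] yaw 167.04 tilt [-0.0002 -0.0002] F [ 0.95 -0.03 -1.8 ] w 0.0248 gf 58.92789149656892 
-> d [-0.13 -0.02  5.02] rot [ 0.01 -0.01 -0.06]
[array([221.8, 139.7]), array([223. , 152.9]), array([224.9, 174.6])]
```

View pics/s6.png

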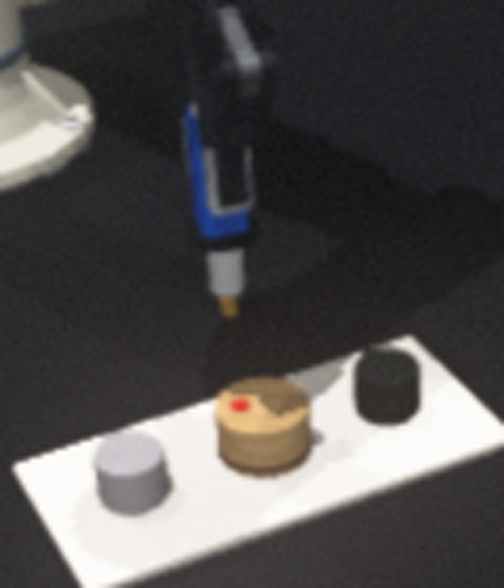

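>>> {"method": "arm_command", "body": {
  "hand": [2, 2, 2, 2, 2, 2, 2, 2, 2],
  "delta_pos": [
    [-0.1, 0, 0.5],
    [-0.1, 0, 1.3],
    [-0.1, 0, 2.3],
    [-0.1, 0, 3.3],
    [-0.1, 0, 4.2],
    [-0.1, 0, 4.8],
    [-0.1, 0, 5.0],
    [-0.1, 0, 5.0],
    [-0.1, 0, 5.0]
  ],
  "rot": [
    [0, 0, 0],
    [0, 0, 0],
    [0, 0, 0],
    [0, 0, 0],
    [0, 0, 0],
    [0, 0, 0],
    [0, 0, 0],
    [0, 0, 0],
    [0, 0, 0]
  ]
}}

```text
clock: 15.53
tool_pos: [0.5008, -0.0455, 0.1954]
orientation: [0.0, -0.623, 0.782, -0.0]
wrist_force: [-0.1, -0.3, -1.6]
width: 0.0251
gripper_force: 58.9
```

```bash
python3 - <<'E'
from h import *
go(.5007,-.0458,.1856,167.1)
t=readout.observe()["tool_pos"]
print(w2p("scene",[t[0],t[1],t[2]-.1456]).round(1), w2p("scene",[t[0],t[1],.04]).round(1),w2p("scene",[.5007,-.0458,.04]).round(1))
sc=np.mean([viewer.camera("scene")[:,:,::-1] for _ in range(4)],0).astype(np.uint8)
cv2.imwrite("pics/s7.png",cv2.resize(sc[165:225,200:270],None,fx=10,fy=10,interpolation=2))
E
```

```text
t 15.53 pos [ 0.5008 -0.0455  0.1954] yaw 167.09 tilt [ 0.0004 -0.0002] F [-0.14 -0.27 -1.56] w 0.0251 gf 58.943598344922066 
-> d [0.03 0.01 0.98] rot [-0.02 -0.01 -0.01]
[227.2 192.4] [227.5 195.8] [227.4 195.8]
```

View pics/s7.png

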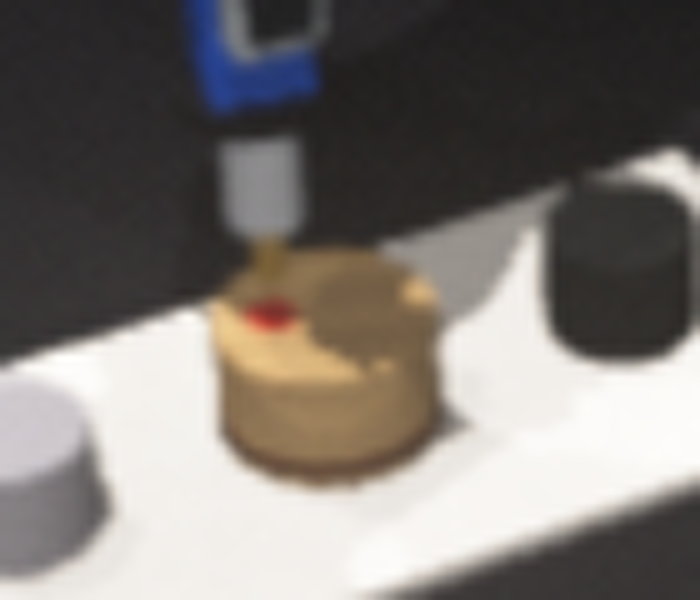

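>>> {"method": "arm_command", "body": {
  "hand": [2, 2, 2, 2, 2, 2, 2, 2],
  "delta_pos": [
    [0, 0, 0.3],
    [0, 0, 0.6],
    [0, 0, 0.8],
    [0, 0, 0.95],
    [0, 0, 1.1],
    [0, 0, 1.25],
    [0, 0, 1.3],
    [0, 0, 1.3]
  ],
  "rot": [
    [0, 0, 0],
    [0, 0, 0],
    [0, 0, 0],
    [0, 0, 0],
    [0, 0, 0],
    [0, 0, 0],
    [0, 0, 0],
    [0, 0, 0]
  ]
}}

```text
clock: 16.4
tool_pos: [0.5005, -0.0455, 0.1822]
orientation: [-0.0, -0.623, 0.782, 0.0]
wrist_force: [-1.4, -0.3, -0.3]
width: 0.0248
gripper_force: 59.0
```

```bash
python3 - <<'E'
from h import *
F=[]
for i in range(8): viewer.camera("scene"); s=readout.observe(); F.append([s["wrist_force"][2],s["tool_pos"][2]])
print(np.mean(F,0),np.std(F,0)); go(.5007,-.0458,.1796,167.1)
E
```

```text
[0.48571674 0.18228723] [5.71027357e-01 2.42203000e-05]
t 16.8 pos [ 0.5006 -0.0455  0.1823] yaw 167.08 tilt [ 0. -0.] F [-1.44  0.65  0.23] w 0.0246 gf 59.02997212484479 
-> d [ 0.03 -0.02  0.27] rot [-0.   -0.   -0.02]
```

>>> {"method": "arm_command", "body": {
  "hand": [2, 2, 2, 2, 2],
  "delta_pos": [
    [0, 0, 0.08],
    [0, 0, 0.15],
    [0, 0, 0.2],
    [0, 0, 0.2],
    [0, 0, 0.2]
  ],
  "rot": [
    [0, 0, 0],
    [0, 0, 0],
    [0, 0, 0],
    [0, 0, 0],
    [0, 0, 0]
  ]
}}

```text
clock: 17.22
tool_pos: [0.5007, -0.0455, 0.1803]
orientation: [0.0, -0.623, 0.782, -0.0]
wrist_force: [-0.8, 0.4, 0.3]
width: 0.0253
gripper_force: 59.0
```

```bash
python3 - <<'E'
from h import *
F=[]
for i in range(20): im=viewer.camera("scene"); s=readout.observe(); F.append([s["wrist_force"][2],s["tool_pos"][2]])
print(np.mean(F,0),np.std(F,0)); go(.5007,-.0458,.1796,167.1)
cv2.imwrite("pics/s8.png",cv2.resize(im[125:225,190:290,::-1],None,fx=6,fy=6,interpolation=2))
E
```

```text
[0.72947137 0.18027035] [3.90523698e-01 2.05063516e-05]
t 18.22 pos [ 0.5007 -0.0455  0.1802] yaw 167.08 tilt [ 0.0001 -0.    ] F [-0.01 -0.35  0.63] w 0.0248 gf 59.064903762191534 
-> d [ 0.03 -0.01  0.06] rot [-0.01  0.   -0.02]
```

View pics/s8.png

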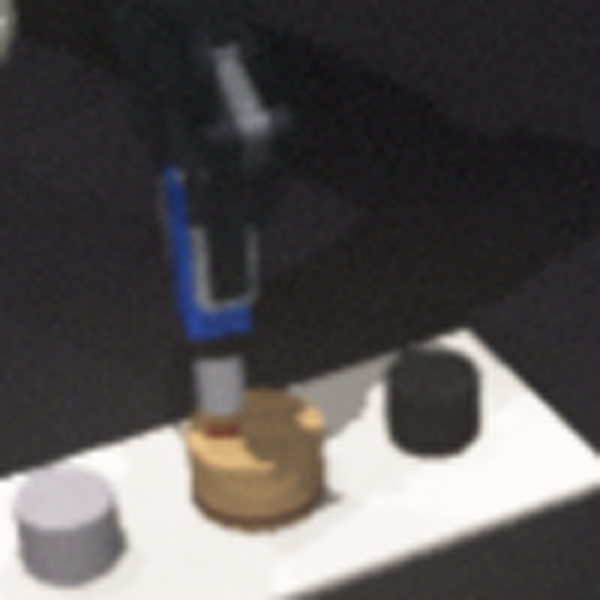

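```bash
python3 -c "
from bench import close_job
print(close_job())"
```

```text
the job is handed in; nothing more can be done
None
```

The job is handed in: the sample stands red dot up on the plate within about 1 mm of midway between the pucks, and the probe is held upright on the dot with its tip pushed in about 5.5 mm of 12, by height and wrist force; `close_job()` returned no verdict.

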